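Fit the grating rotor and hold it down on its spring

TASK

Take the grating rotor with the orange grip out of the wooden rack and fit it to the cheese mill: turn it until its cross-shaped stem meshes with the cross-shaped socket, slide it fully home against the socket's spring, and keep pressing. Finish while still holding it down, since the spring pushes it back up if you let go. Leave the blue rotor in the rack and do not disturb anything else on the counter.

Things in the scene. Friction and masses are not known exactly. Their poses are not given: they have to be found in the camera images.
- rotor: Orange grating rotor, upright, 78.5 mm tall, 0.15 to 0.31 kg, the same after every quarter turn. Origin: lowest point of the stem, on its axis, z up. Stem z 0 to 23.5 mm: two crossing steel fins along x and y, 32 mm long, 7 mm thick, lowest 3.5 mm a wedge. Above it a collar 42 mm wide to z 33.5 and, level with it, four thin blades along +-x, +-y out to 46 mm. Starts with its origin at z 16.5 mm.
- grip (a point): Centre of the orange rotor's square grip, 24 x 24 mm with flats square to the rotor's x and y, 45 mm high (rotor z 33.5 to 78.5 mm), 56 mm above the rotor's origin. It is gripped here from above.
- blue_rotor: The other rotor, same in shape and size but with blue grip and collar; stands in the other hole of the rack (which hole varies) and stays there. Origin and axes as for the orange one.
- rack: Fixed wooden rack, 90 (its x) x 240 (its y) x 40 mm high, with two round holes 39 mm wide, 30 mm deep, at y = +65 and -65 mm. Origin: centre of the underside.
- mill: Fixed cheese mill: white housing 240 (its x) x 200 (its y) x 60 mm with a shallow steel pan on top (176 mm in diameter, rim 86 mm above the table). Origin: centre of the underside on the table; the drive hub stands on its z axis. Mill and rack may swap sides of the counter.
- socket (a point): Centre of the mouth of the cross-shaped socket in the square aluminium drive hub (42 mm), 104 mm above the table. z up; x and y run along the slots, each 9 mm wide, 37 mm long. The hub's angle varies; its drive is practically locked (1.5 N m). Fully home: the rotor's collar rests on the hub, its origin 23.5 mm below this point, in any of the four quarter turns.
- plunger (a joint): Depth in m by which the red sprung cross-shaped plunger inside the socket is pressed down. 0 = up, its top 12 mm below the socket's mouth; about 0.0115 when the rotor is fully home; stop at 0.012. Its spring pushes up with about 6 N at 0 and 12 N at 0.012, enough to lift the released rotor.
- jar: Small amber jar, 52 mm in diameter, 85 mm high, bystander between the task's things. Origin: centre of its underside.
- knife: Cheese knife lying near the robot, 220 mm long along its x, 30 mm wide, 16 mm high, bystander. Origin: where handle and blade meet, on the table.
- tomme: Small brown cheese wheel, 144 mm in diameter, 58 mm high, bystander. Origin: centre of its underside.
- bowl: White bowl, 120 mm in diameter, 50 mm high, bystander. Origin: centre of its underside.
- brush: Hand brush lying along its x, bystander. Origin on its underside.
- block: Orange block of cheese, 65 x 110 x 70 mm, on a 20 mm wooden board at the far side, bystander. Origin: centre of its underside.

How it is judged (in metres and radians):
On the way, in this order (a step that is already met when the one before it is completed fails the run):
1. the orange rotor is lifted out of the rack (height (world z) of rotor above 0.055 m and contact force between rotor and rack below 0.1 N and contact force between the fingers and rotor above 0.5 N), for 0.1 s.
2. its stem has meshed with the socket (8 mm in) (z of rotor in the frame of socket below -0.008 m and horizontal distance between rotor and socket below 0.005 m).
At the end, for the whole second after the job is handed in: Orange rotor home in the socket: stem tip 21 mm or more below the mouth (23.5 is home), within 3 mm of its axis, upright within 4 degrees, fins along the slots within 11 degrees, plunger pressed 9 mm or more, rotor still (under 20 mm/s) with the fingers pushing on it by over 2 N (z of rotor in the frame of socket below -0.021 m and horizontal distance between rotor and socket below 0.003 m and angle between rotor's own z axis and vertical below 0.07 rad and (angle between the x axis of rotor and the x axis of socket, either way round below 0.2 rad or angle between the x axis of rotor and the y axis of socket, either way round below 0.2 rad) and value of joint plunger above 0.009 m and contact force between the fingers and rotor above 2 N and linear speed of rotor below 0.02 m/s); the arm keeps its last pose, push and grip.
It fails at once if the blue rotor is moved by more than 30 mm (distance of blue_rotor from where it was at the start of the episode above 0.03 m).
It fails at once if another thing on the counter is moved by more than 30 mm (distance of any of tomme, jar, bowl, knife, brush, block from where it was at the start of the episode above 0.03 m).
It also fails if it takes over 45 s, if anything falls off the work surface, if the arm or the gripper's body presses on something with over 40 N, if the wrist force passes 120 N, or if a joint passes its speed limit or range.

ROBOT

A 6-joint arm with a two-finger parallel gripper is mounted at the origin on the work surface. World frame = base frame: x ahead of the robot, y to its left, z up, the work surface at z = 0. Lengths are in m, angles in degrees, forces in N, time in s.
With the tool pointing down it reaches from about 0.3 to 0.75 m from the base axis. Payload 8.5 kg.
Tool frame: the origin (TCP) lies between the finger pads; the fingertips stand env.finger_overhang ahead of it and the grasp point (between the pads) lies 2 mm behind it (env.finger_overhang is the distance from the TCP to the fingertips, in m); z points along the fingers, y is the line along which they close (so a half turn about z gives the same grasp; the last joint's range is limited). The gripper opens to 85 mm and grips with 20 to 120 N. Pads are 22 mm wide; open, the fingers measure 114 mm over their backs; the gripper's body (76 mm by 85 mm) begins 54 mm behind the grasp point. The pads swing forward as they close: fully open they stand 13 mm farther back than shut.
Start: joints at [-81.377, 21.807, 74.336, -0, 83.858, -12.336], TCP at [0.197, -0.514, 0.248] pointing down, gripper open.
Joint ranges: [-178.18, 178.18], [-50.72, 133.34], [12.68, 142.11], [-81.47, 261.47], [9.98, 163.14], [-165.26, 165.26]. Speed limits (degrees/s): [136.94, 136.94, 180, 180, 180, 180].

INTERFACE

Orientations are given as a 3x3 rotation matrix whose columns are the frame's x, y, z axes.
In Python, from rig import env gives the robot as it stands. The module is installed in compiled form; this text tells all that it offers.
- The arm moves only by the tool jog_arm, never from a script. Its arguments are lists of equal length, an entry for each row: "hand": the finger opening in m, from 0 to 0.0854; "travel": the shift along the world's x, y, z in m, a list of three; "yaw": the turn about the world's z in rad. A call has exactly 5 rows; each row shifts and turns the commanded pose from where the row before left it; what a row does not reach is not made up. A row lasts 1/8 s, in which the tool goes at most 62.5 mm and 10.7 degrees, less where a joint would pass 70% of its speed; a pose out of reach is approached as far as the arm can. A call is refused whole if a number of a shift passes 0.0625 or a number of a turn 0.188, either way. A call with a gripper value outside its range is refused whole. The fingers move at their own pace and stop on an object; "grip_force" is the grip in N (left out, the last holds). Time passes only in rows, so rows that do not move let the fingers close, or fill a call up. It gives the time, the measured TCP pose, the force, the opening and the grip force at its end, in the units of the state.
- env.observe(): the state, without advancing time (a new reading comes with each control period).
- env.get_image(name): name is "scene" or "side" or "wrist"; returns the picture (384x512x3 uint8, red, green, blue); there is no depth.
- env.calibration(name): a dict with "fx", "fy", "cx", "cy" (pixels), "position" and "rotation" of the camera in the world; the wrist camera has in their place "hand_eye" (4x4, takes a point from camera to tool coordinates, whose origin is the TCP and whose axes are the flange's). Camera axes: x right, y down, z forward; pixel columns grow to the right and rows downward; lengths in m; the calibration is good to about 2 mm. A picture is of the moment at which its call begins: read the wrist's pose just before it. calibration takes no time and is no camera call.
- env.close_job(): hands the job in; it is judged then, once.
The state is a dict: "time_s": time; "q": joint angles; "qvel": joint speeds; "joint_efforts": joint torques, N m; "position": TCP position; "tool_rot": TCP orientation; "ft_force": force on the tool from outside, world axes, zero at the start; "wrist_torque": the same for the moment, N m; "grip_width": finger opening in m; "gripper_force": force on a finger pad.
Only numpy, scipy, OpenCV 4.12 (cv2) and the standard library are available. Lean on these libraries where they do the work, as an engineer would, in place of code of your own. Each camera call takes 0.05 s, during which the arm holds its last target. There are 200 camera calls.

## Working session

There is one attempt and no reset: what is moved stays moved. The work goes in short steps, Python scripts to look and compute and a tool call to move; the robot and the scene stay as the last step left them, time stands still between calls to the robot, and variables do not carry over. Pictures are saved under pics/ and viewed, at most 10 in all, crops included, and the job is handed in when it is done.

Besides the shell and the picture viewer there is one more tool, called after "Emit:" as name(argument=value, ...), one argument or row to a line, values as JSON. jog_arm: Moves the arm, as the interface text tells. Its arguments: {"type":"object","properties":{"hand":{"type":"array"},"travel":{"type":"array"},"yaw":{"type":"array"},"grip_force":{"type":"number"}},"required":["hand","travel","yaw"]}

```bash
mkdir -p pics; cat > h.py <<'E'
import numpy as np, cv2
from rig import env
def cam(n):
    c=env.calibration(n)
    if n=="wrist":
        s=env.observe(); T=np.eye(4); T[:3,:3]=s["tool_rot"]; T[:3,3]=s["position"]
        M=T@np.array(c["hand_eye"]); return c,M[:3,3],M[:3,:3]
    return c,np.array(c["position"]),np.array(c["rotation"])
def grab(n):
    k=cam(n); return np.array(env.get_image(n)),k
def ray(k,uv):
    c,p,R=k; uv=np.atleast_2d(uv).astype(float)
    return (R@np.array([(uv[:,0]-c["cx"])/c["fx"],(uv[:,1]-c["cy"])/c["fy"],np.ones(len(uv))])).T
def plane(k,uv,z):
    d=ray(k,uv); return k[1]+d*((z-k[1][2])/d[:,2])[:,None]
def proj(k,P):
    c,p,R=k; q=(np.atleast_2d(P)-p)@R; return np.c_[c["fx"]*q[:,0]/q[:,2]+c["cx"],c["fy"]*q[:,1]/q[:,2]+c["cy"]]
def save(n,im): cv2.imwrite("pics/"+n+".png",im[...,::-1])
E
python3 - <<'E'
from h import *
ims=[]
for n in ["scene","side"]:
    im,k=grab(n); save(n,im); ims.append(im); print(n,k[1],k[2][:,2],k[0]["fx"])
print(env.finger_overhang,env.observe()["time_s"],env.calibration("wrist"))
E
```

```text
scene [ 0.85204432 -0.48059951  1.05504776] [-0.23578908  0.44494273 -0.8639615 ] 353.3854110976066
side [-0.00950048 -0.92967553  1.40924633] [ 0.33596553  0.53975958 -0.77187225] 485.1950644965239
0.017 0.1 {'fx': 342.94684097903723, 'fy': 342.94684097903723, 'cx': 253.290541839538, 'cy': 192.46221248588003, 'hand_eye': array([[ 1.38710150e-03, -9.49696596e-01, -3.13168407e-01,
         8.05326137e-02],
       [ 9.99998687e-01,  1.05493853e-03,  1.23009902e-03,
         3.57054263e-04],
       [-8.37847433e-04, -3.13169702e-01,  9.49696813e-01,
        -1.26371651e-01],
       [ 0.00000000e+00,  0.00000000e+00,  0.00000000e+00,
         1.00000000e+00]])}
```

View pics/scene.png

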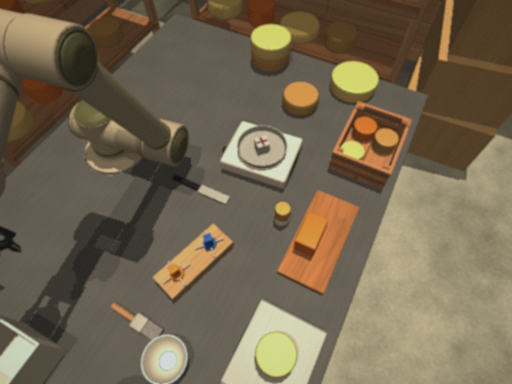

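View pics/side.png

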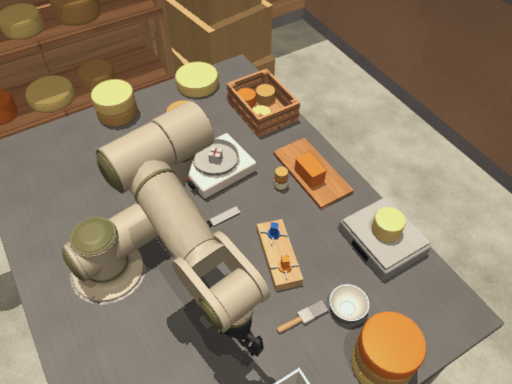

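The scene view shows the orange grip at about (176,271), blue at (209,241) and the hub at (263,145). In the side view they are at (285,263), (274,231) and (215,156). Next I triangulate these points.

```bash
python3 - <<'E'
from h import *
S={}
guess={"scene":{"o":(176,271),"b":(209,241)},"side":{"o":(285,263),"b":(274,231)}}
for n in ["scene","side"]:
    im=cv2.imread(f"pics/{n}.png"); k=cam(n)
    hsv=cv2.cvtColor(im,cv2.COLOR_BGR2HSV)
    for c,(lo,hi) in {"o":((8,190,150),(18,255,255)),"b":((100,120,60),(125,255,255))}.items():
        m=cv2.inRange(hsv,lo,hi); g=guess[n][c]; w=np.zeros_like(m); cv2.circle(w,g,16,255,-1); m&=w
        v,u=np.nonzero(m); uv=(u.mean(),v.mean()); S[n,c]=ray(k,uv)[0]; print(n,c,uv,len(u),(u.min(),u.max(),v.min(),v.max()),plane(k,uv,.0725)[0].round(4))
    h={"scene":(263,143),"side":(215,154)}[n]; S[n,"h"]=ray(k,h)[0]; print(n,"hub",plane(k,h,.104)[0])
for c in "obh":
    p1,p2=cam("scene")[1],cam("side")[1]; d1,d2=S["scene",c],S["side",c]
    t=np.linalg.lstsq(np.c_[d1,-d2],p2-p1,rcond=None)[0]; a,b=p1+d1*t[0],p2+d2*t[1]; print(c,((a+b)/2).round(4),np.linalg.norm(a-b).round(4))
# enlarged crops
a=cv2.imread("pics/scene.png"); b=cv2.imread("pics/side.png")
r=lambda i,x,y,w=60:cv2.resize(i[y-w//2:y+w//2,x-w//2:x+w//2],(390,290),interpolation=cv2.INTER_CUBIC) 
cv2.imwrite("pics/crop.png",np.vstack([np.hstack([r(a,190,260,80),r(a,263,148)]),np.hstack([r(b,280,250,80),r(b,215,158)])]))
E
```

```text
scene o (np.float64(175.41666666666666), np.float64(273.0)) 12 (np.int64(170), np.int64(180), np.int64(267), np.int64(279)) [ 0.4937 -0.3136  0.0725]
scene b (np.float64(208.7403846153846), np.float64(241.48076923076923)) 104 (np.int64(204), np.int64(215), np.int64(234), np.int64(248)) [ 0.5287 -0.1878  0.0725]
scene hub [0.51806569 0.19453512 0.104     ]
side o (np.float64(286.05), np.float64(266.85)) 20 (np.int64(281), np.int64(289), np.int64(262), np.int64(270)) [ 0.4787 -0.3296  0.0725]
side b (np.float64(273.3888888888889), np.float64(230.96031746031747)) 126 (np.int64(268), np.int64(279), np.int64(223), np.int64(238)) [ 0.5174 -0.1954  0.0725]
side hub [0.50376833 0.18329518 0.104     ]
o [ 0.4867 -0.3137  0.0476] 0.0091
b [ 0.5238 -0.1843  0.0555] 0.0032
h [0.5121 0.205  0.0836] 0.0066
```

View pics/crop.png

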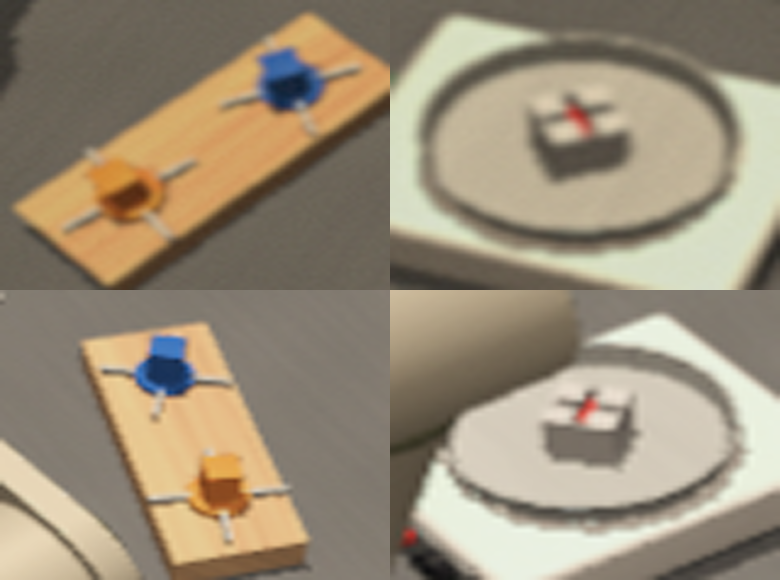

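Crops: each rotor has four blades and a square grip. The hub's slots show clearly, with a red plunger at the centre. I'll go above the orange rotor, at about (0.485,-0.318), for a wrist view.

Emit:
jog_arm(
  hand=[0.085, 0.085, 0.085, 0.085, 0.085],
  travel=[
    [0.048, 0.0325, 0],
    [0.048, 0.0325, 0],
    [0.048, 0.0325, 0],
    [0.048, 0.0325, 0],
    [0.048, 0.0325, 0],
  ],
  yaw=[0, 0, 0, 0, 0],
)

```text
time_s: 0.72
position: [0.4381, -0.3498, 0.2481]
tool_rot: [[0.934, 0.358, -0.0], [0.358, -0.934, 0.0], [-0.0, -0.0, -1.0]]
ft_force: [0.7, -0.2, -0.0]
grip_width: 0.0851
gripper_force: 0.0
```

Emit:
jog_arm(
  hand=[0.06, 0.06, 0.06, 0.06, 0.06],
  travel=[
    [0.048, 0.0325, 0],
    [0, 0, -0.028],
    [0, 0, 0],
    [0, 0, 0],
    [0, 0, 0],
  ],
  yaw=[0, 0, 0, 0, 0],
)

```text
time_s: 1.35
position: [0.4845, -0.3193, 0.2214]
tool_rot: [[0.934, 0.357, 0.001], [0.357, -0.934, -0.001], [0.001, 0.002, -1.0]]
ft_force: [-0.4, 0.1, 0.1]
grip_width: 0.0597
gripper_force: 0.0
```

```bash
python3 - <<'E'
from h import *
im,k=grab("wrist"); save("w1",im); s=env.observe(); print(s["time_s"],s["position"],s["tool_rot"],s["q"],s["ft_force"])
E
```

```text
1.4 [ 0.48451338 -0.31923529  0.22124114] [[ 9.34190268e-01  3.56773594e-01  1.07027537e-03]
 [ 3.56774644e-01 -9.34189902e-01 -1.03899914e-03]
 [ 6.29152985e-04  1.35247000e-03 -9.99998887e-01]] [-4.50641715e+01  2.59488574e+01  7.21357847e+01  1.37681639e-03
  8.18299038e+01  2.40334064e+01] [-0.19687008 -0.25151823 -0.62518206]
```

View pics/w1.png

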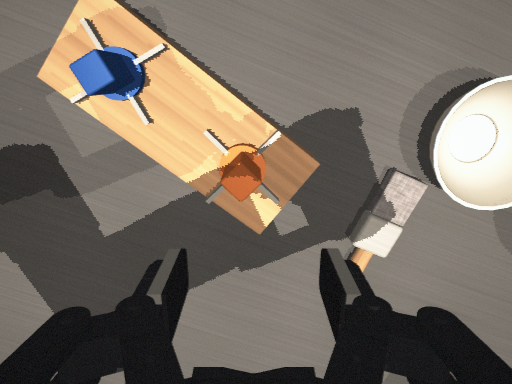

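The wrist view shows the orange grip at about (241,178) and its blade tips near (208,131), (279,133), (276,199) and (209,201). I measure the grip's top face and the blade lines.

```bash
python3 - <<'E'
from h import *
im=cv2.imread("pics/w1.png"); k=cam("wrist")
hsv=cv2.cvtColor(im,cv2.COLOR_BGR2HSV)
t=np.array([(208,131),(279,133),(276,199),(209,201)]); P=plane(k,t,.0475); print(P.round(4)); print("mean",P.mean(0))
for a,b in((0,2),(1,3)): d=P[b]-P[a]; print(np.hypot(*d[:2]),np.degrees(np.arctan2(d[1],d[0])))
print(hsv[181,241],hsv[160,230],hsv[190,243],hsv[200,255],hsv[150,243])
r=cv2.resize(im[110:220,180:310],(780,660),interpolation=cv2.INTER_CUBIC)[:600]
cv2.imwrite("pics/w1c.png",r)
E
```

```text
[[ 0.5062 -0.2697  0.0475]
 [ 0.5267 -0.3281  0.0475]
 [ 0.4693 -0.3486  0.0475]
 [ 0.4453 -0.2913  0.0475]]
mean [ 0.48688062 -0.30943061  0.0475    ]
0.08710606562575844 -115.06630837660106
0.08939800772282537 155.67716821015281
[ 10 181 204] [ 17 150 251] [ 10 182 205] [ 24  80 252] [ 18 151 251]
```

View pics/w1c.png

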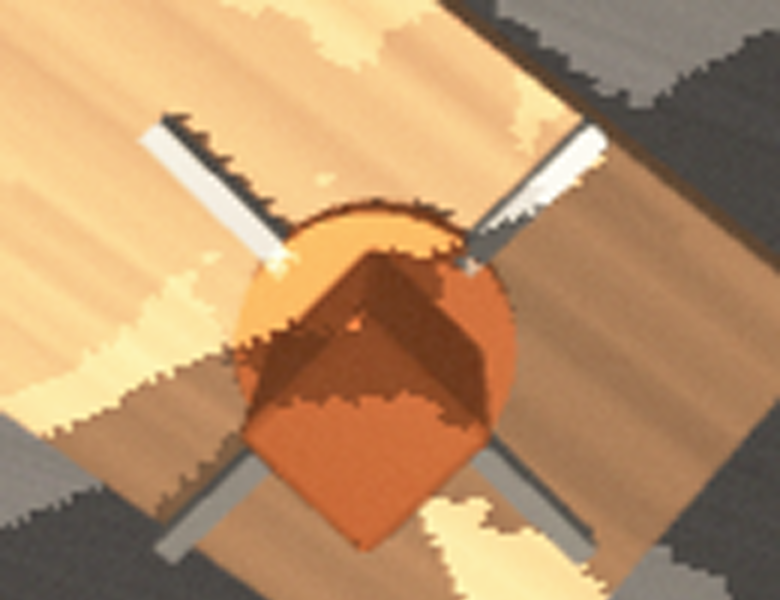

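Crop: the top-face corners, at 6x scale, are (355,320), (246,435), (365,550) and (490,432). The blade ends are (152,132), (600,138), (588,552) and (165,555).

```bash
python3 - <<'E'
from h import *
k=cam("wrist"); s=env.observe()
C=plane(k,np.array([(355,320),(246,435),(365,550),(490,432)])/6+[180,110],.095)
B=plane(k,np.array([(152,132),(600,138),(588,552),(165,555)])/6+[180,110],.05)
for n,P in(("top",C),("bl",B)):
    print(n,P.mean(0).round(4),np.linalg.norm(P[2]-P[0]),np.linalg.norm(P[3]-P[1]))
    for a,b in((0,2),(1,3)): print(np.degrees(np.arctan2(*(P[b]-P[a])[1::-1]))%90)
print("edges",[np.degrees(np.arctan2(*(C[(i+1)%4]-C[i])[1::-1]))%90 for i in range(4)])
print("tool y",np.degrees(np.arctan2(s["tool_rot"][1][1],s["tool_rot"][0][1]))%180)
E
```

```text
top [ 0.4863 -0.3091  0.095 ] 0.03073137022480621 0.031236943134492857
22.675908644034365
21.678834617903632
bl [ 0.4862 -0.3095  0.05  ] 0.09083362071091539 0.0913271405556641
65.9518896142986
65.313448611638
edges [np.float64(67.79135904920619), np.float64(64.87487528233463), np.float64(65.71283207845407), np.float64(70.29811264876287)]
tool y 110.90220307149877
```

Rotor yaw is about 66° mod 90, at (0.4863,-0.3093). The top and blade estimates agree, and the sizes match. Tool y goes from 110.9° to 156° (+0.787 rad), then I descend to TCP z 0.0715.

Emit:
jog_arm(
  hand=[0.06, 0.06, 0.06, 0.06, 0.06],
  travel=[
    [0.0016, 0.01, -0.01],
    [0, 0, -0.015],
    [0, 0, -0.015],
    [0, 0, -0.015],
    [0, 0, -0.015],
  ],
  yaw=[0.158, 0.158, 0.157, 0.157, 0.157],
)

```text
time_s: 2.02
position: [0.4862, -0.3091, 0.1505]
tool_rot: [[0.402, 0.916, 0.001], [0.916, -0.402, -0.001], [-0.0, 0.001, -1.0]]
ft_force: [-0.5, -0.1, -0.5]
grip_width: 0.0599
gripper_force: 0.0
```

Emit:
jog_arm(
  hand=[0.06, 0.06, 0.06, 0.06, 0.06],
  travel=[
    [0, 0, -0.03],
    [0, 0, -0.03],
    [0, 0, -0.0187],
    [0, 0, 0],
    [0, 0, 0],
  ],
  yaw=[0, 0, 0, 0, 0],
)

```text
time_s: 2.65
position: [0.4867, -0.3092, 0.0728]
tool_rot: [[0.406, 0.914, 0.001], [0.914, -0.406, -0.001], [-0.001, 0.002, -1.0]]
ft_force: [-0.4, -0.3, 1.0]
grip_width: 0.0599
gripper_force: 0.0
```

Emit:
jog_arm(
  hand=[0.01, 0.01, 0.01, 0.01, 0.01],
  travel=[
    [0, 0, 0],
    [0, 0, 0],
    [0, 0, 0],
    [0, 0, 0],
    [0, 0, 0],
  ],
  yaw=[0, 0, 0, 0, 0],
  grip_force=60,
)

```text
time_s: 3.28
position: [0.4865, -0.3088, 0.0724]
tool_rot: [[0.406, 0.914, 0.001], [0.914, -0.406, -0.001], [-0.0, 0.001, -1.0]]
ft_force: [-1.0, 1.5, 5.4]
grip_width: 0.0233
gripper_force: 59.5
```

The grip holds at 23.3 mm. I lift now.

Emit:
jog_arm(
  hand=[0.01, 0.01, 0.01, 0.01, 0.01],
  travel=[
    [0, 0, 0.02],
    [0, 0, 0.04],
    [0, 0, 0.06],
    [0, 0, 0.06],
    [0, 0, 0],
  ],
  yaw=[0, 0, 0, 0, 0],
)

```text
time_s: 3.9
position: [0.4873, -0.3093, 0.256]
tool_rot: [[0.406, 0.914, 0.006], [0.914, -0.406, -0.006], [-0.003, 0.008, -1.0]]
ft_force: [-0.1, -0.3, -3.6]
grip_width: 0.0233
gripper_force: 59.6
```

Emit:
jog_arm(
  hand=[0.01, 0.01, 0.01, 0.01, 0.01],
  travel=[
    [0, 0.03, 0],
    [0, 0.05, 0],
    [0, 0.06, 0],
    [0, 0.06, 0],
    [0, 0.06, 0],
  ],
  yaw=[0, 0, 0, 0, 0],
)

```text
time_s: 4.53
position: [0.4854, -0.0466, 0.2499]
tool_rot: [[0.406, 0.914, -0.003], [0.914, -0.406, 0.001], [-0.0, -0.003, -1.0]]
ft_force: [1.5, 0.2, -2.5]
grip_width: 0.0229
gripper_force: 59.5
```

Emit:
jog_arm(
  hand=[0.01, 0.01, 0.01, 0.01, 0.01],
  travel=[
    [0, 0.06, 0],
    [0, 0.05, 0],
    [-0.008, 0.04, 0],
    [0, 0.016, 0],
    [0, 0, 0],
  ],
  yaw=[0, 0, 0, 0, 0],
)

```text
time_s: 5.15
position: [0.4781, 0.1177, 0.2506]
tool_rot: [[0.405, 0.914, -0.002], [0.914, -0.405, -0.0], [-0.001, -0.002, -1.0]]
ft_force: [0.4, -0.7, -3.0]
grip_width: 0.0232
gripper_force: 59.5
```

```bash
python3 - <<'E'
from h import *
im,k=grab("wrist"); save("w2",im); s=env.observe(); print(s["time_s"],s["position"],s["grip_width"],s["q"],s["ft_force"])
print(proj(k,[.512,.19,.104]))
E
```

```text
5.2 [0.4782835  0.11698997 0.25077723] 0.023312550134274558 [-4.88337113e-02  1.59443091e+01  8.28220057e+01 -2.46853621e-02
  8.13203138e+01  2.38893127e+01] [ 0.46282611 -1.07563237 -3.08634612]
[[255.30984963  79.54027342]]
```

View pics/w2.png

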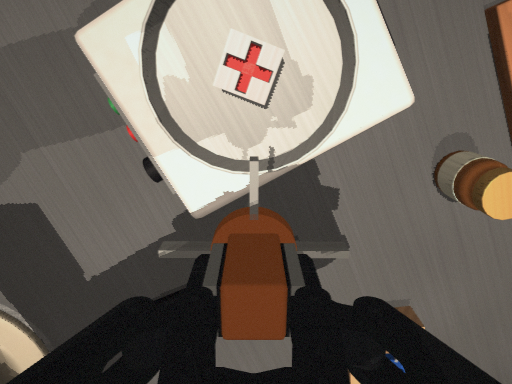

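The wrist view shows the hub at about (249,67) with its red cross. The held rotor's blade tips are at (254,158), (160,249) and (348,249). A crop of the hub gives exact edges.

```bash
python3 - <<'E'
from h import *
im=cv2.imread("pics/w2.png"); k=cam("wrist"); s=env.observe(); hsv=cv2.cvtColor(im,cv2.COLOR_BGR2HSV)
m=((hsv[...,1]>150)&((hsv[...,0]<8)|(hsv[...,0]>172))).astype(np.uint8); m[:20]=0;m[110:]=0;m[:,:200]=0;m[:,300:]=0
v,u=np.nonzero(m); print("red",u.mean(),v.mean(),plane(k,(u.mean(),v.mean()),.092),u.min(),u.max(),v.min(),v.max())
cv2.imwrite("pics/w2c.png",cv2.resize(im[20:120,200:300],(600,600),interpolation=cv2.INTER_CUBIC))
R,p=np.array(s["tool_rot"]),s["position"]
B=plane(k,[(254,158),(160,249),(348,249)],.2284); print(((B-p)@R).round(4), B.round(4))
E
```

```text
red 248.00456100342075 67.67730900798176 [[0.51071373 0.19952478 0.092     ]] 225 271 43 92
[[ 0.0471  0.0008  0.0223]
 [ 0.0022 -0.0445  0.0224]
 [ 0.0024  0.0463  0.0223]] [[0.4981 0.1598 0.2284]
 [0.4385 0.1371 0.2284]
 [0.5215 0.1004 0.2284]]
```

View pics/w2c.png

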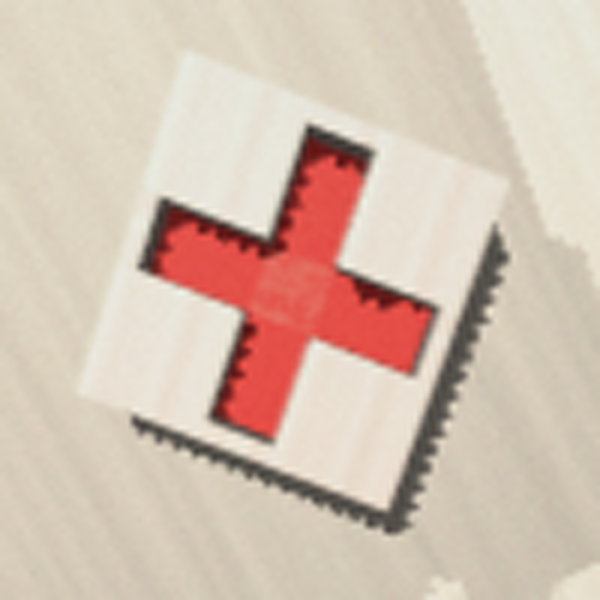

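Crop: the slot end corners, at 6x scale, are (310,124)/(374,150), (439,304)/(415,376), (273,442)/(210,418) and (138,270)/(162,198). The hub corners are (185,50), (510,180), (392,510) and (78,393).

```bash
python3 - <<'E'
from h import *
k=cam("wrist"); s=env.observe(); R,p=np.array(s["tool_rot"]),s["position"]
f=lambda a:plane(k,np.array(a)/6+[200,20],.104)
S=f([(310,124),(374,150),(439,304),(415,376),(273,442),(210,418),(138,270),(162,198)]); H=f([(185,50),(510,180),(392,510),(78,393)])
E=(S[0::2]+S[1::2])/2
an=lambda d:np.degrees(np.arctan2(d[1],d[0]))%90
print("slot",S.mean(0).round(4),np.linalg.norm(E[0]-E[2]),np.linalg.norm(E[1]-E[3]),an(E[2]-E[0]),an(E[3]-E[1]))
print("hub",H.mean(0).round(4),[(np.linalg.norm(H[i]-H[i-1]).round(4),an(H[i]-H[i-1])) for i in range(4)])
B=plane(k,[(254,158),(160,249),(348,249)],.2284)
c=p+R@[.0018,.0008,0]; print("rotor",c,an(B[2]-B[1]),"shift",S.mean(0)-c, "tool x yaw",an(R[:,0]))
E
```

```text
slot [0.5109 0.1989 0.104 ] 0.03662325593902842 0.03668061490646212 45.876947163089426 46.32255405580588
hub [0.511  0.1988 0.104 ] [(np.float64(0.0421), np.float64(46.15789124110838)), (np.float64(0.0422), np.float64(46.01533204939288)), (np.float64(0.0418), np.float64(46.4961930578466)), (np.float64(0.0425), np.float64(46.32268580552753))]
rotor [0.47974495 0.11831063 0.25077446] 66.16882512642644 shift [ 0.03118498  0.0806063  -0.14677446] tool x yaw 66.06563199061033
```

The socket is at (0.511,0.199), yaw 46.2°, and the slot and hub sizes match. The rotor needs -0.347 rad of turn and a TCP shift of (+0.0306,+0.0812).

Emit:
jog_arm(
  hand=[0.01, 0.01, 0.01, 0.01, 0.01],
  travel=[
    [0.0106, 0.0212, 0],
    [0.01, 0.03, 0],
    [0.01, 0.03, 0],
    [0, 0, -0.03],
    [0, 0, -0.03],
  ],
  yaw=[-0.117, -0.115, -0.115, 0, 0],
)

```text
time_s: 5.82
position: [0.5095, 0.1974, 0.1904]
tool_rot: [[0.693, 0.721, -0.0], [0.721, -0.693, -0.0], [-0.0, 0.0, -1.0]]
ft_force: [0.1, 0.1, -4.6]
grip_width: 0.0232
gripper_force: 59.7
```

Emit:
jog_arm(
  hand=[0.01, 0.01, 0.01, 0.01, 0.01],
  travel=[
    [0, 0, -0.015],
    [0, 0, -0.004],
    [0, 0, 0],
    [0, 0, 0],
    [0, 0, 0],
  ],
  yaw=[0, 0, 0, 0, 0],
)

```text
time_s: 6.45
position: [0.5091, 0.1985, 0.1732]
tool_rot: [[0.693, 0.721, 0.001], [0.721, -0.693, 0.0], [0.001, 0.001, -1.0]]
ft_force: [-0.9, 0.7, -2.7]
grip_width: 0.0233
gripper_force: 59.6
```

```bash
python3 - <<'E'
from h import *
s=env.observe(); print(s["time_s"],s["position"],s["ft_force"],s["tool_rot"])
o=[]
for n,c in(("wrist",None),("scene",(263,143)),("side",(215,150))):
    im,k=grab(n); save("i_"+n,im)
    if c is None: x,y,w,h=160,100,190,240
    else: x,y,w,h=c[0]-30,c[1]-38,60,76
    o.append(cv2.resize(im[y:y+h,x:x+w],(262,332) if 0 else (265,336),interpolation=cv2.INTER_CUBIC))
save("ins",np.hstack(o))
E
```

```text
6.45 [0.50913449 0.19854884 0.17318694] [-0.85809741  0.714902   -2.67428232] [[ 6.92562952e-01  7.21356636e-01  1.07788353e-03]
 [ 7.21356951e-01 -6.92563450e-01  1.30815424e-04]
 [ 8.40867309e-04  6.86940859e-04 -9.99999411e-01]]
```

View pics/ins.png

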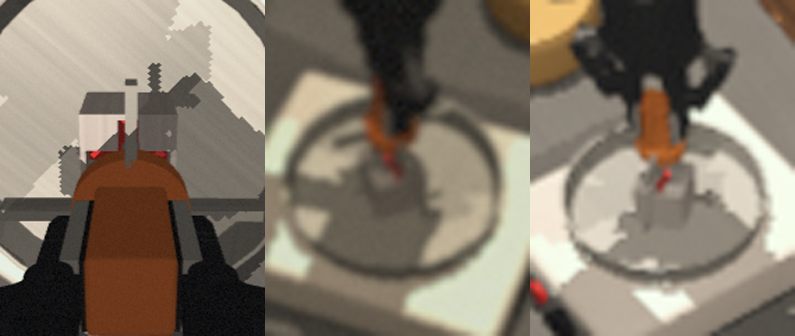

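Wrist crop: the hub is square to the held rotor. Its top edge spans crop x of about 79–177 and the blade sits at about 131, so I check for a lateral offset of about 1 mm.

```bash
python3 - <<'E'
from h import *
im=cv2.imread("pics/i_wrist.png"); k=cam("wrist"); s=env.observe(); R,p=np.array(s["tool_rot"]),s["position"]
g=cv2.cvtColor(im,cv2.COLOR_BGR2GRAY).astype(int)
for v in (170,176,187,195,205): print(v,list(g[v,210:294]))
T=lambda uv,z:((plane(k,uv,z)-p)@R).round(4)
print(T([(217,183),(286,183),(250,190)],.104), T([(254,158),(254,180)],p[2]-.0224))
E
python3 - <<'E'
import cv2
im=cv2.imread("pics/i_wrist.png"); cv2.imwrite("pics/iw.png",cv2.resize(im[150:250,200:305],(630,600),interpolation=cv2.INTER_NEAREST))
E
```

```text
170 [np.int64(184), np.int64(185), np.int64(185), np.int64(188), np.int64(186), np.int64(185), np.int64(190), np.int64(185), np.int64(185), np.int64(181), np.int64(149), np.int64(88), np.int64(83), np.int64(83), np.int64(85), np.int64(85), np.int64(85), np.int64(83), np.int64(83), np.int64(83), np.int64(86), np.int64(83), np.int64(85), np.int64(85), np.int64(86), np.int64(82), np.int64(80), np.int64(84), np.int64(84), np.int64(84), np.int64(87), np.int64(86), np.int64(83), np.int64(84), np.int64(86), np.int64(84), np.int64(82), np.int64(84), np.int64(90), np.int64(129), np.int64(183), np.int64(183), np.int64(180), np.int64(180), np.int64(182), np.int64(180), np.int64(182), np.int64(176), np.int64(142), np.int64(85), np.int64(86), np.int64(83), np.int64(84), np.int64(84), np.int64(83), np.int64(81), np.int64(77), np.int64(67), np.int64(70), np.int64(71), np.int64(75), np.int64(74), np.int64(76), np.int64(72), np.int64(73), np.int64(70), np.int64(72), np.int64(73), np.int64(71), np.int64(74), np.int64(77), np.int64(75), np.int64(75), np.int64(76), np.int64(75), np.int64(79), np.int64(7
[... 4408 characters left out ...]
), np.int64(76), np.int64(75), np.int64(78), np.int64(77), np.int64(69), np.int64(63), np.int64(81), np.int64(93), np.int64(93), np.int64(89), np.int64(88), np.int64(88), np.int64(89), np.int64(86), np.int64(90), np.int64(90), np.int64(88), np.int64(90), np.int64(92), np.int64(91), np.int64(91), np.int64(86), np.int64(89), np.int64(87), np.int64(87), np.int64(90), np.int64(93), np.int64(89), np.int64(91), np.int64(89), np.int64(90), np.int64(93), np.int64(99), np.int64(115), np.int64(117), np.int64(118), np.int64(117), np.int64(117), np.int64(116), np.int64(114)]
[[ 0.0218 -0.021   0.0689]
 [ 0.0218  0.02    0.0689]
 [ 0.0175 -0.0014  0.0689]] [[0.0473 0.0009 0.0224]
 [0.0372 0.0009 0.0224]]
```

View pics/iw.png

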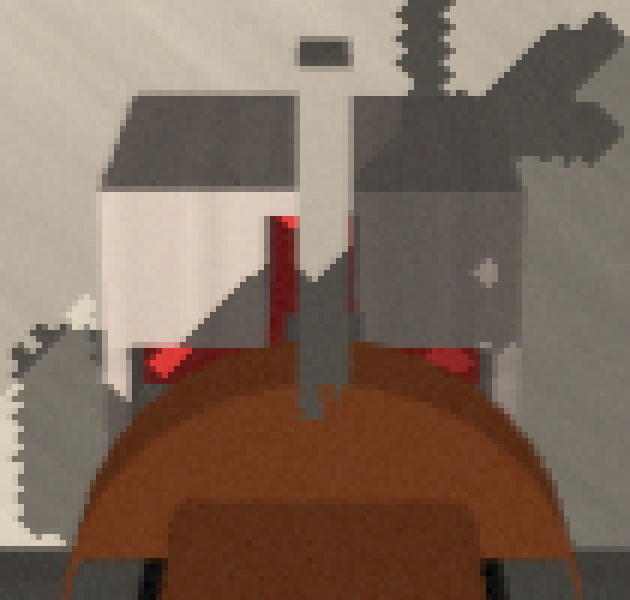

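The enlarged view shows the hub's top face centred about 0.5 mm left in tool y, while the rotor is 0.8 mm right. The rotor also sits about 1.5 mm short in tool x. That needs about +2 mm in world y before lowering gently.

Emit:
jog_arm(
  hand=[0.01, 0.01, 0.01, 0.01, 0.01],
  travel=[
    [0, 0.002, 0],
    [0, 0, -0.004],
    [0, 0, -0.005],
    [0, 0, -0.005],
    [0, 0, -0.003],
  ],
  yaw=[0, 0, 0, 0, 0],
)

```text
time_s: 7.22
position: [0.5088, 0.2006, 0.1551]
tool_rot: [[0.693, 0.721, -0.001], [0.721, -0.693, -0.0], [-0.001, -0.0, -1.0]]
ft_force: [-0.6, -0.8, -2.8]
grip_width: 0.0237
gripper_force: 59.6
```

Emit:
jog_arm(
  hand=[0.01, 0.01, 0.01, 0.01, 0.01],
  travel=[
    [0, 0, -0.002],
    [0, 0, -0.002],
    [0, 0, -0.002],
    [0, 0, 0],
    [0, 0, 0],
  ],
  yaw=[0, 0, 0, 0, 0],
)

```text
time_s: 7.85
position: [0.509, 0.2006, 0.1497]
tool_rot: [[0.693, 0.721, 0.0], [0.721, -0.693, 0.0], [0.0, 0.0, -1.0]]
ft_force: [0.6, 0.4, -2.1]
grip_width: 0.0234
gripper_force: 59.6
```

The stem is about 10 mm in with no side load, so it has meshed. I press on against the spring.

Emit:
jog_arm(
  hand=[0.01, 0.01, 0.01, 0.01, 0.01],
  travel=[
    [0, 0, -0.003],
    [0, 0, -0.003],
    [0, 0, -0.003],
    [0, 0, -0.002],
    [0, 0, 0],
  ],
  yaw=[0, 0, 0, 0, 0],
  grip_force=100,
)

```text
time_s: 8.48
position: [0.5092, 0.2007, 0.1392]
tool_rot: [[0.693, 0.721, 0.001], [0.721, -0.693, 0.0], [0.001, 0.001, -1.0]]
ft_force: [-1.3, -0.2, 7.7]
grip_width: 0.0231
gripper_force: 99.8
```

Emit:
jog_arm(
  hand=[0.01, 0.01, 0.01, 0.01, 0.01],
  travel=[
    [0, 0, -0.001],
    [0, 0, -0.001],
    [0, 0, -0.001],
    [0, 0, 0],
    [0, 0, 0],
  ],
  yaw=[0, 0, 0, 0, 0],
)

```text
time_s: 9.1
position: [0.5092, 0.2007, 0.1365]
tool_rot: [[0.692, 0.721, 0.002], [0.721, -0.692, 0.0], [0.001, 0.001, -1.0]]
ft_force: [-3.4, -0.5, 8.3]
grip_width: 0.0226
gripper_force: 100.7
```

Emit:
jog_arm(
  hand=[0.01, 0.01, 0.01, 0.01, 0.01],
  travel=[
    [0, 0, -0.0005],
    [0, 0, -0.0005],
    [0, 0, 0],
    [0, 0, 0],
    [0, 0, 0],
  ],
  yaw=[0, 0, 0, 0, 0],
)

```text
time_s: 9.72
position: [0.5093, 0.2007, 0.1364]
tool_rot: [[0.692, 0.721, 0.002], [0.721, -0.692, 0.0], [0.002, 0.002, -1.0]]
ft_force: [-3.5, -0.7, 17.0]
grip_width: 0.0226
gripper_force: 101.4
```

Emit:
jog_arm(
  hand=[0.01, 0.01, 0.01, 0.01, 0.01],
  travel=[
    [0, 0, -0.0005],
    [0, 0, 0],
    [0, 0, 0],
    [0, 0, 0],
    [0, 0, 0],
  ],
  yaw=[0, 0, 0, 0, 0],
)

```text
time_s: 10.35
position: [0.5093, 0.2007, 0.1364]
tool_rot: [[0.692, 0.721, 0.003], [0.721, -0.692, 0.0], [0.002, 0.002, -1.0]]
ft_force: [-6.5, -1.1, 21.0]
grip_width: 0.0225
gripper_force: 101.9
```

```bash
python3 - <<'E'
from h import *
o=[]
for n,b in(("wrist",(150,120,200,150)),("side",(160,100,120,90))):
    im,k=grab(n); x,y,w,h=b; o.append(cv2.resize(im[y:y+h,x:x+w],(400,300),interpolation=cv2.INTER_CUBIC))
save("fin",np.hstack(o)); s=env.observe(); print(s["position"],s["ft_force"],s["grip_width"],s["time_s"])
E
```

```text
[0.50929828 0.20071571 0.13640679] [-6.3495753  -0.92642517 21.23840377] 0.02298269378693577 10.45
```

View pics/fin.png

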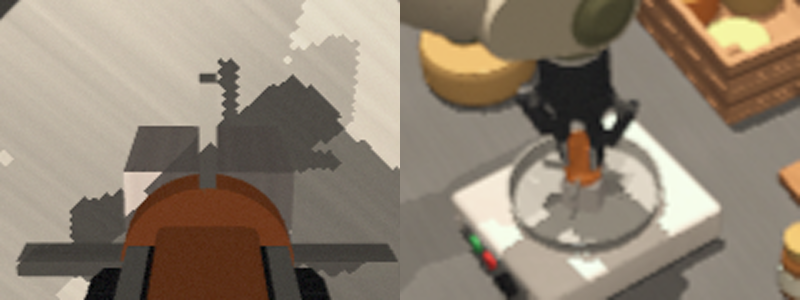

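The collar rests on the hub, centred and square to it. The z stop is at 0.1364, where 0.1365 is expected, and the push is about 21 N. I hand in.

```bash
python3 -c "
from rig import env
print(env.close_job())"
```

```text
the job is handed in; nothing more can be done
None
```

The orange rotor is meshed and pressed fully home in the mill's socket, still gripped and held down with about 21 N, and I handed the job in at about 10.5 s; no verdict came back.

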